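# Check in a batch of glass paperweights and tally it

## Task

Slide the sketchbook off the green inspection mat to the right-hand side, as seen from the robot, then slide every glass paperweight on the bench onto the cleared mat so that each lies wholly on it, without lifting them. Then press the counter's red lever fully down and let it spring back up, exactly once for each paperweight on the mat. Finally stand the brass marker upright on the middle of the sketchbook to show that the batch is logged, and leave the other things on the bench where they are.

Things in the scene. Friction and masses are not known exactly. Their poses are not given: they have to be found in the camera images.
- mat: green square inspection mat with a white border, 250 x 250 mm, a thin sheet stuck to the bench (no step: things slide onto and over it); origin at its centre at bench height, its x and y axes along its sides, y to the robot's left and x away from the robot but for a small yaw
- glass_amber: amber solid glass paperweight, a round domed disc: diameter 92 mm (too wide for the gripper), straight side 22 mm high, 34 mm high in all, 0.4 to 0.65 kg; origin at the centre of its underside. Always there
- glass_green: green solid glass paperweight, a round domed disc: diameter 92 mm (too wide for the gripper), straight side 22 mm high, 34 mm high in all, 0.4 to 0.65 kg; origin at the centre of its underside. There in some runs, absent (None) in others
- glass_blue: blue solid glass paperweight, a round domed disc: diameter 92 mm (too wide for the gripper), straight side 22 mm high, 34 mm high in all, 0.4 to 0.65 kg; origin at the centre of its underside. There in some runs, absent (None) in others
- glass_ruby: ruby solid glass paperweight, a round domed disc: diameter 92 mm (too wide for the gripper), straight side 22 mm high, 34 mm high in all, 0.4 to 0.65 kg; origin at the centre of its underside. There in some runs, absent (None) in others
- book: closed black sketchbook with a red band, 140 x 90 x 22 mm (its x, y, z), about 0.25 kg, lying flat on the mat at the start; origin at the centre of its underside
- book_c0 (a point): bottom corner of the sketchbook at its own +x +y side
- book_c1 (a point): bottom corner of the sketchbook at its own +x -y side
- book_c2 (a point): bottom corner of the sketchbook at its own -x +y side
- book_c3 (a point): bottom corner of the sketchbook at its own -x -y side
- marker: brass batch marker standing upright on the bench: a round base of diameter 40 mm, 12 mm high, with a round grip of diameter 22 mm above it to 45 mm, 0.12 kg; origin at the centre of its underside
- tally: blue tally counter fixed to the bench, foot 100 x 130 mm, housing 78 mm high, pointer to 84 mm; origin at the centre of its underside; its x axis points away from the lever (about away from the robot). The lever sticks out of its -x side
- tally_pad (a point): centre of the top of the counter's red press pad, 36 x 36 mm, at the end of the lever; 66 mm above the bench when up, 75 mm from the lever's hinge (which lies towards the housing). Moves with the lever
- tally_lever (a joint): angle of the sprung lever, rad: 0 up (at rest), 0.42 fully down against its stop, where the pad is about 31 mm lower than at rest; springs back up by itself. About 2.5 N on the pad starts it and 8 N brings it fully down
- tally_count (a joint): travel of the red pointer on the counter's top in m: 0 at the start, and a ratchet moves it on by 0.012 (one tick mark) at each full press of the lever; it moves only after the first fifth of the lever's stroke, stays when the lever springs back, and cannot be set back. The lever must come fully up before the next press counts. It can count to 5
- tally_pointer (a point): top of the red pointer on the counter's top; it moves along the counter's -y (to the robot's right) past black tick marks 12 mm apart, the first tick, a longer one, being zero
- tape_roll: bystander to be left alone: roll of brown tape, diameter 84 mm, 25 mm high; origin at the centre of its underside
- tumbler: bystander to be left alone: glass tumbler, diameter 72 mm, 85 mm high; origin at the centre of its underside
- brush: bystander to be left alone: hand brush lying at the far side; origin on its underside
- jar: bystander to be left alone: glass jar with white lid, diameter 56 mm, 70 mm high; origin at the centre of its underside
- stone: bystander to be left alone: brick-red dressing stone, 70 x 30 x 20 mm; origin at the centre of its underside
- tape_white: bystander to be left alone: roll of white tape, diameter 70 mm, 20 mm high; origin at the centre of its underside
Not all that is in view belongs to the job. What is shaped like the glass_ruby but pink is not meant.

How it is judged (in metres and radians):
On the way, in this order (a step that is already met when the one before it is completed fails the run):
1. the sketchbook has been slid wholly off the mat, beyond its right-hand edge (y of each of book_c0, book_c1, book_c2, book_c3 in the frame of mat below -0.125 m), for 0.2 s.
2. every paperweight present lies wholly on the mat (x of glass_amber in the frame of mat between -0.081 and 0.081 m and y of glass_amber in the frame of mat between -0.081 and 0.081 m and x of glass_green in the frame of mat between -0.081 and 0.081 m and y of glass_green in the frame of mat between -0.081 and 0.081 m and x of glass_blue in the frame of mat between -0.081 and 0.081 m and y of glass_blue in the frame of mat between -0.081 and 0.081 m and x of glass_ruby in the frame of mat between -0.081 and 0.081 m and y of glass_ruby in the frame of mat between -0.081 and 0.081 m), for 0.2 s.
3. the counter has been pressed once for each paperweight, and the lever is up again (((value of joint tally_count between 0.033 and 0.039 m and height (world z) of glass_green below -5 m) or (value of joint tally_count between 0.033 and 0.039 m and height (world z) of glass_blue below -5 m) or (value of joint tally_count between 0.033 and 0.039 m and height (world z) of glass_ruby below -5 m) or (value of joint tally_count between 0.045 and 0.051 m and (height (world z) of glass_green above -5 m or height (world z) of tally above 9 m) and (height (world z) of glass_blue above -5 m or height (world z) of tally above 9 m) and (height (world z) of glass_ruby above -5 m or height (world z) of tally above 9 m))) and value of joint tally_lever below 0.08 rad), for 0.2 s.
4. the marker stands upright on the sketchbook (x of marker in the frame of book between -0.06 and 0.06 m and y of marker in the frame of book between -0.038 and 0.038 m and z of marker in the frame of book between 0.018 and 0.028 m and angle between marker's own z axis and vertical below 0.1 rad and linear speed of marker below 0.02 m/s), for 0.2 s.
At the end, for the whole second after the job is handed in: Every paperweight is wholly on the mat (centre within 81 mm of the mat's each way), the book wholly beyond its right (-y) edge, the marker upright on the book (within 60 and 38 mm of its middle), all at rest; the pointer stands 12 mm (within 3) per paperweight from zero, the lever up (all of step 1 and all of step 2 and all of step 3 and all of step 4 and linear speed of each of glass_amber, glass_green, glass_blue, glass_ruby, book below 0.02 m/s); the robot touches nothing.
It fails at once if a paperweight is lifted or tipped (height (world z) of any of glass_amber, glass_green, glass_blue, glass_ruby above 0.012 m or angle between any of glass_amber, glass_green, glass_blue, glass_ruby's own z axis and vertical above 0.3 rad).
It fails at once if another thing on the bench is disturbed (moved more than 30 mm) (distance of any of tape_roll, tumbler, brush, jar, stone, tape_white from where it was at the start of the episode above 0.03 m).
Of glass_green, glass_blue, glass_ruby only 2 to 3 are there at a start; the rules pass over those that are not, and their reading is None.
At some moment in a run one of glass_amber, glass_green, glass_blue, glass_ruby, book may be knocked a few centimetres aside while the robot is not near it.
It also fails if it takes over 210 s, if anything falls off the work surface, if the arm or the gripper's body presses on something with over 40 N, if the wrist force passes 120 N, or if a joint passes its speed limit or range.

## Robot

A 6-joint arm with a two-finger parallel gripper is mounted at the origin on the work surface. World frame = base frame: x ahead of the robot, y to its left, z up, the work surface at z = 0. Lengths are in mm, angles in rad, forces in N, time in s.
With the tool pointing down it reaches from about 400 to 925 mm from the base axis. Payload 12.5 kg.
Tool frame: the origin (TCP) lies midway between the tips of the shut fingers; the grasp point (between the pads) lies 19 mm behind it; z points along the fingers, y is the line along which they close (so a half turn about z gives the same grasp; the last joint's range is limited). The gripper opens to 95 mm and grips with 3 to 60 N. Pads are 20 mm wide; open, the fingers measure 119 mm over their backs; the gripper's body (75 mm by 180 mm) begins 59 mm behind the grasp point.
Start: joints at [-1.344, 0.491, 1.559, -0, 1.092, -0.106], TCP at [204.205, -590.717, 214.661] pointing down, gripper open.
Joint ranges: [-3.1, 3.1], [-0.84, 2.19], [0.05, 2.79], [-1.13, 4.28], [0.06, 2.93], [-2.69, 2.69]. Speed limits (rad/s): [2.22, 2.22, 2.79, 3.14, 3.14, 3.14].

## Interface

Orientations are given as [roll, pitch, yaw] about the fixed x, y, z axes, in that order (R = Rz(yaw) Ry(pitch) Rx(roll)).
In Python, from cell import state, read_camera, camera_info, env gives the robot as it stands.
- The arm moves only by the tool move_arm, never from a script. Its argument "commands" is a list of rows, each a list of 3 entries, a list of its own where there are three numbers: the shift along the world's x, y, z in cm, then the turn, a rotation vector about the world's x, y, z in degrees, then the opening, from 0 (shut) to 1 (fully open). A call has 1 to 10 rows; each row shifts and turns the commanded pose from where the row before left it; what a row does not reach is not made up. A row lasts 1/10 s, in which the tool goes at most 50 mm and 8.59 degrees, less where a joint would pass 70% of its speed; a pose out of reach is approached as far as the arm can. A call with a gripper value outside its range is refused whole. The fingers move at their own pace and stop on an object; the grip force is fixed at half the most. Time passes only in rows, so rows that do not move let the fingers close. It gives the time, the measured TCP pose, the force, the opening and the grip force at its end, in the units of the state.
- state(): the state, without advancing time (a new reading comes with each control period).
- read_camera(name): name is "scene" or "top"; returns the picture (384x512x3 uint8, blue, green, red); there is no depth.
- camera_info(name): a dict with "K" (3x3 intrinsics, pixels), "k1" (the pictures are not rectified: a ray, as slopes to the right and down, at radius r is drawn at 1 + k1 r^2 times it, then the intrinsics apply), "cam_to_world" (4x4, takes a point from camera to world coordinates). Camera axes: x right, y down, z forward; pixel columns grow to the right and rows downward; lengths in mm; the calibration is good to about 2 mm. A picture is of the moment at which its call begins. camera_info takes no time and is no camera call.
- env.job_done(): hands the job in; it is judged then, once.
The state is a dict: "t": time; "joints": joint angles; "qvel": joint speeds; "tau": joint torques, N m; "eef_pos": TCP position; "tcp_rot": TCP orientation; "ft_force": force on the tool from outside, world axes, zero at the start; "moment": the same for the moment, N m; "opening": opening from 0.0 (shut) to 1.0 (fully open); "grip_force": force on a finger pad.
Only numpy, scipy, OpenCV 4.12 (cv2) and the standard library are available. Lean on these libraries where they do the work, as an engineer would, in place of code of your own. Each camera call takes 0.05 s, during which the arm holds its last target. There are 200 camera calls.

## Working session

There is one attempt and no reset: what is moved stays moved. The work goes in short steps, Python scripts to look and compute and a tool call to move; the robot and the scene stay as the last step left them, time stands still between calls to the robot, and variables do not carry over. Pictures are saved under pics/ and viewed, at most 14 in all, crops included, and the job is handed in when it is done.

Besides the shell and the picture viewer there is one more tool, called after "Call:" by a JSON object that holds its "fn" and its "kwargs", one argument or row to a line. move_arm: Moves the arm, as the interface text tells. Its arguments: {"type":"object","properties":{"commands":{"type":"array"}},"required":["commands"]}

```bash
ls; mkdir -p pics
cat > h.py <<'E'
import numpy as np, cv2
from cell import state, read_camera, camera_info, env
def ray(name,u,v):
    c=camera_info(name);K=np.array(c["K"]);T=np.array(c["cam_to_world"]);k=c["k1"]
    x=(u-K[0,2])/K[0,0];y=(v-K[1,2])/K[1,1]
    d=np.hypot(x,y);r=d
    for _ in range(20): r=d/(1+k*r*r)
    s=r/d if d>0 else 1
    return T[:3,3],T[:3,:3]@np.array([x*s,y*s,1])
def at(name,u,v,z=0):
    o,d=ray(name,u,v);return o+d*(z-o[2])/d[2]
E
python3 - <<'E'
from h import *
for n in("scene","top"):
    im=read_camera(n);cv2.imwrite(f"pics/{n}0.png",im)
    cv2.imwrite(f"pics/{n}0v.png",cv2.resize(im,(768,576),interpolation=cv2.INTER_CUBIC))
    c=camera_info(n);print(n,c["k1"],np.round(c["K"],1).tolist(),np.round(c["cam_to_world"],3).tolist())
print(state())
E
```

```text
pics
scene 0.031010348277971687 [[440.2, 0.0, 261.2], [0.0, 440.2, 185.1], [0.0, 0.0, 1.0]] [[0.724, 0.441, -0.531, 1185.886], [0.69, -0.472, 0.548, -682.119], [-0.009, -0.763, -0.646, 889.737], [0.0, 0.0, 0.0, 1.0]]
top -0.047037477927683834 [[455.3, 0.0, 257.4], [0.0, 455.3, 189.0], [0.0, 0.0, 1.0]] [[0.012, -0.99, 0.142, 317.971], [-1.0, -0.01, 0.015, -36.278], [-0.014, -0.142, -0.99, 1621.51], [0.0, 0.0, 0.0, 1.0]]
{'t': 0.1, 'joints': array([-1.34358026e+00,  4.91485313e-01,  1.55938859e+00,  1.01852858e-05,
        1.09169539e+00, -1.05621237e-01]), 'qvel': array([ 0.00193014, -0.0008406 , -0.00181128, -0.00057159,  0.00091909,
        0.00065017]), 'tau': array([ 2.81489214e-03, -6.13622117e+01, -2.58607596e+01,  6.94394298e-02,
        4.70289204e-02, -6.59904276e-05]), 'eef_pos': array([ 204.16659349, -590.4863158 ,  214.12883248]), 'tcp_rot': array([-3.14062241e+00, -1.11945908e-04,  3.32832549e-01]), 'ft_force': array([-0.22401599,  0.04180006,  0.51691103]), 'moment': array([ 0.03789456,  0.05575299, -0.01695408]), 'grip_force': 0.0, 'opening': 1.0008620003297455}
```

View pics/top0v.png

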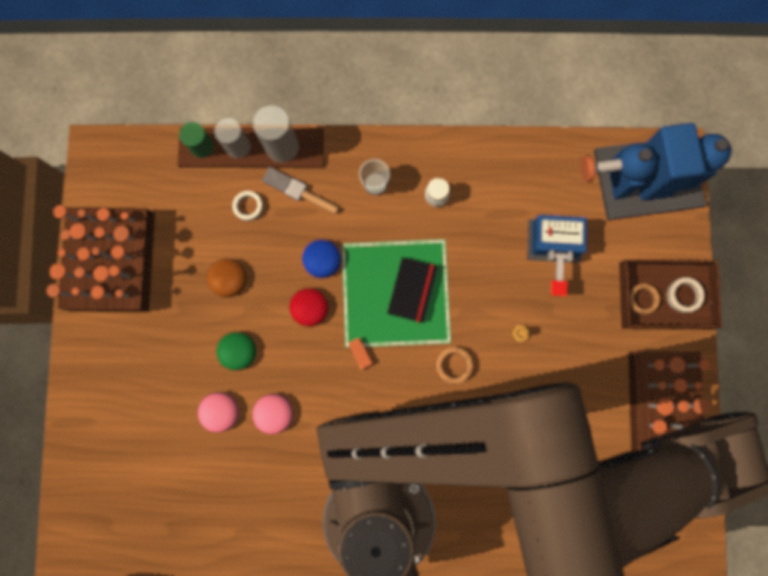

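View pics/scene0v.png

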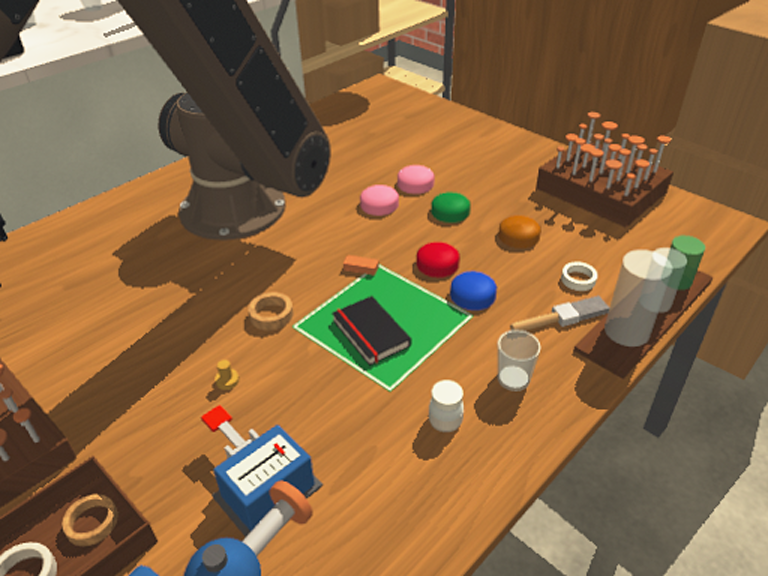

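Top view (768-px scale): mat around (397,293) with the book at (413,289). Paperweights: amber (227,277), green (236,350), blue (321,258), ruby (309,307). Lever pad is at (560,288) and the marker at (521,333).

What could be mistaken for what:
- **Ruby:** the two pink discs (218,412) and (272,414), the stone (361,353) and the red pad (560,288). I choose the deep red disc at (309,307).
- **Marker:** the ring (455,365).
- **Green disc:** the mat and the green jar at (193,138).

```bash
cat >> h.py <<'E'
def blobs(im,lo,hi,amin=60):
    hsv=cv2.cvtColor(im,cv2.COLOR_BGR2HSV);m=np.zeros(im.shape[:2],np.uint8)
    h0,h1=lo[0],hi[0]
    if h0>h1:
        m=cv2.inRange(hsv,lo,(180,)+hi[1:])|cv2.inRange(hsv,(0,)+lo[1:],hi)
    else: m=cv2.inRange(hsv,lo,hi)
    cs,_=cv2.findContours(m,cv2.RETR_EXTERNAL,cv2.CHAIN_APPROX_NONE)
    return [c for c in cs if cv2.contourArea(c)>amin]
RANGES=dict(ruby=((172,200,60),(4,255,255)),blue=((112,150,60),(125,255,255)),green=((60,150,40),(80,255,255)),amber=((7,200,60),(14,255,220)))
E
python3 - <<'E'
from h import *
im=cv2.imread("pics/top0.png")
hsv=cv2.cvtColor(im,cv2.COLOR_BGR2HSV)
for n,(u,v) in dict(amber=(227,277),green=(236,350),blue=(321,258),ruby=(309,307),pink=(218,412),mat=(365,300),stone=(361,353),pad=(560,288),marker=(521,333),wood=(200,500),book=(413,289),band=(425,290),base=(380,540)).items():
    print(n,hsv[int(v/1.5),int(u/1.5)],at("top",u/1.5,v/1.5,15).round(0))
for n,(lo,hi) in RANGES.items():
    for c in blobs(im,lo,hi):
        (x,y),r=cv2.minEnclosingCircle(c);M=cv2.moments(c)
        cx,cy=M["m10"]/M["m00"],M["m01"]/M["m00"]
        print(n,cv2.contourArea(c),round(r,1),(round(cx,1),round(cy,1)),at("top",cx,cy,15).round(0))
cv2.imwrite("pics/crop1.png",cv2.resize(im[140:260,120:400],None,fx=2.8,fy=2.8,interpolation=cv2.INTER_CUBIC))
E
```

```text
amber [ 13 212 155] [560. 369.  15.]
green [ 66 171 119] [386. 340.  15.]
blue [112 195 156] [608. 145.  15.]
ruby [178 223 192] [490. 170.  15.]
pink [177 119 242] [241. 377.  15.]
mat [ 65 162 143] [508.  38.  15.]
stone [  9 180 212] [383.  45.  15.]
pad [  1 221 231] [ 541. -424.   15.]
marker [ 17 178 208] [ 433. -330.   15.]
wood [ 13 176 151] [ 41. 411.  15.]
book [165  30  34] [535. -76.  15.]
band [  1 196 134] [ 533. -104.   15.]
base [15 41 62] [-41.  -5.  15.]
ruby 454.5 12.7 (205.3, 204.4) [491. 173.  15.]
ruby 70.0 5.7 (372.4, 192.0) [ 541. -421.   15.]
blue 395.5 11.7 (214.0, 172.0) [608. 145.  15.]
green 389.5 11.8 (157.1, 233.6) [385. 341.  15.]
green 2486.0 42.8 (258.1, 195.8) [523. -14.  15.]
amber 446.0 13.0 (150.6, 184.9) [559. 372.  15.]
```

View pics/crop1.png

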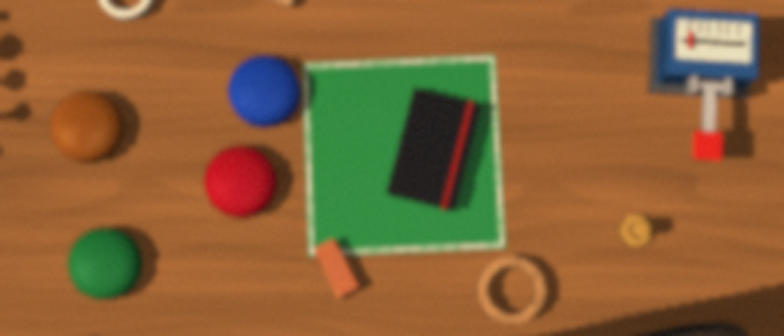

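The crop confirms it: deep-red ruby disc at (240,180), blue (264,90), mat corners (307,63), (493,57), (503,245), (312,252), and the book from (417,89) to (453,209). The stone lies over the mat's near-left corner.

Run:
```python
from h import *
im=cv2.imread("pics/top0.png")
P=lambda u,v,z:at("top",u/2.8+120,v/2.8+140,z).round(0)[:2]
# mat from white border mask outer quad
print("mat",[P(*p,0) for p in((307,61),(495,56),(504,246),(311,254))])
print("book top",[P(*p,22) for p in((417,89),(478,101),(452,209),(389,190))])
print("marker",P(636,230,45),P(636,230,12),"tape",P(512,290,20),"stone",[P(*p,20) for p in((316,248),(338,238),(358,288),(338,298))])
print("pad",P(708,146,66),"pointer",P(690,40,84),"white tape",P(125,-12,15))
for n,p in dict(tumbler=(374,180),jar=(437,193),brush=(322,200),stonec=(361,353)).items(): print(n,at("top",p[0]/1.5,p[1]/1.5,0).round(0))
for n,(u,v) in dict(ruby=(438,260),blue=(473,291),green=(451,208),amber=(520,232)).items(): print(n,at("scene",u/1.5,v/1.5,18).round(0))
print("marker top scene",at("scene",224/1.5,364/1.5,45).round(0),"pad",at("scene",217/1.5,418/1.5,66).round(0))
```

```text
mat [array([649.,  91.]), array([ 658., -153.]), array([ 412., -164.]), array([399.,  81.])]
book top [array([609., -52.]), array([ 594., -130.]), array([456., -97.]), array([480., -18.])]
marker [ 431. -324.] [ 433. -330.] tape [ 356. -173.] stone [array([406.,  73.]), array([419.,  46.]), array([356.,  19.]), array([344.,  44.])]
pad [ 533. -410.] pointer [ 662. -387.] white tape [741. 329.]
tumbler [806.  21.   0.]
jar [ 775. -133.    0.]
brush [755. 148.   0.]
stonec [383.  46.   0.]
ruby [501. 166.  18.]
blue [616. 138.  18.]
green [397. 333.  18.]
amber [569. 365.  18.]
marker top scene [ 439. -328.   45.] pad [ 543. -410.   66.]
```

Call:
{"fn": "move_arm", "kwargs": {
  "commands": [
    [[2.2,3.7,-0.4],[0,0,3.5],1],
    [[2.2,3.7,-0.4],[0,0,3.5],1],
    [[2.2,3.7,-0.4],[0,0,3.5],1],
    [[2.2,3.7,-0.4],[0,0,3.5],1],
    [[2.2,3.7,-0.4],[0,0,3.5],1],
    [[2.2,3.7,-0.4],[0,0,3.5],1],
    [[2.2,3.7,-0.4],[0,0,3.5],1],
    [[2.2,3.7,-0.4],[0,0,3.5],1],
    [[2.2,3.7,-0.4],[0,0,3.5],1],
    [[2.2,3.7,-0.4],[0,0,3.5],1]
  ]
}}

```text
t: 1.1
eef_pos: [424.8, -219.1, 174.5]
tcp_rot: [3.142, 0.0, 0.946]
ft_force: [0.1, -0.6, -0.1]
opening: 1.0
grip_force: 0.0
```

Call:
{"fn": "move_arm", "kwargs": {
  "commands": [
    [[2.2,3.7,-0.4],[0,0,3.5],1],
    [[2.2,3.7,-0.4],[0,0,3.5],1],
    [[2.2,3.7,-0.4],[0,0,3.5],1],
    [[2.2,3.7,-0.4],[0,0,3.5],1],
    [[2.2,3.7,-0.4],[0,0,3.5],1],
    [[2.2,3.7,-0.4],[0,0,3.5],1],
    [[0,0,0],[0,0,0],1]
  ]
}}

```text
t: 1.8
eef_pos: [557.7, 5.0, 149.8]
tcp_rot: [-3.141, -0.0, 1.316]
ft_force: [-0.8, -0.2, 0.4]
opening: 0.999
grip_force: 0.0
```

Call:
{"fn": "move_arm", "kwargs": {
  "commands": [
    [[0,0,-4],[0,0,0],1],
    [[0,0,-4],[0,0,0],1],
    [[0,0,-4],[0,0,0],1],
    [[0,0,-1.5],[0,0,0],1],
    [[0,0,-0.5],[0,0,0],1],
    [[-0.3,-1.2,0],[0,0,0],1],
    [[-0.3,-1.2,0],[0,0,0],1],
    [[-0.3,-1.2,0],[0,0,0],1]
  ]
}}

```text
t: 2.6
eef_pos: [547.3, -36.1, 11.8]
tcp_rot: [3.14, -0.0, 1.31]
ft_force: [0.8, 2.0, 0.1]
opening: 1.004
grip_force: 0.7
```

Call:
{"fn": "move_arm", "kwargs": {
  "commands": [
    [[-0.1,-1.5,0],[0,0,2.1],1],
    [[-0.1,-1.5,0],[0,0,2.1],1],
    [[-0.1,-1.5,0],[0,0,2.1],1],
    [[-0.1,-1.5,0],[0,0,2.1],1],
    [[-0.1,-1.5,0],[0,0,2.1],1],
    [[-0.1,-1.5,0],[0,0,2.1],1],
    [[-0.1,-1.5,0],[0,0,2.1],1],
    [[-0.1,-1.5,0],[0,0,2.1],1],
    [[0,-1.5,0],[0,0,0],1],
    [[0,-1.0,0],[0,0,0],1]
  ]
}}

```text
t: 3.6
eef_pos: [539.2, -181.4, 11.5]
tcp_rot: [3.14, 0.0, 1.601]
ft_force: [0.1, 3.3, 2.2]
opening: 0.998
grip_force: 1.4
```

Call:
{"fn": "move_arm", "kwargs": {
  "commands": [
    [[0,-0.8,0],[0,0,0],1],
    [[0,-0.5,0],[0,0,0],1],
    [[0,0,0],[0,0,0],1],
    [[0,2,0],[0,0,0],1],
    [[0,2,4],[0,0,0],1],
    [[0,3,4],[0,0,0],1],
    [[0,4,2],[0,0,0],1]
  ]
}}

```text
t: 4.3
eef_pos: [540.0, -82.4, 113.2]
tcp_rot: [3.138, 0.001, 1.602]
ft_force: [0.6, 1.3, 0.8]
opening: 1.0
grip_force: 0.0
```

Run:
```python
from h import *
im=read_camera("top");cv2.imwrite("pics/t1.png",cv2.resize(im[120:270,120:420],None,fx=2.6,fy=2.6,interpolation=cv2.INTER_CUBIC))
cv2.imwrite("pics/t1raw.png",im)
```

```text
(no output)
```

View pics/t1.png

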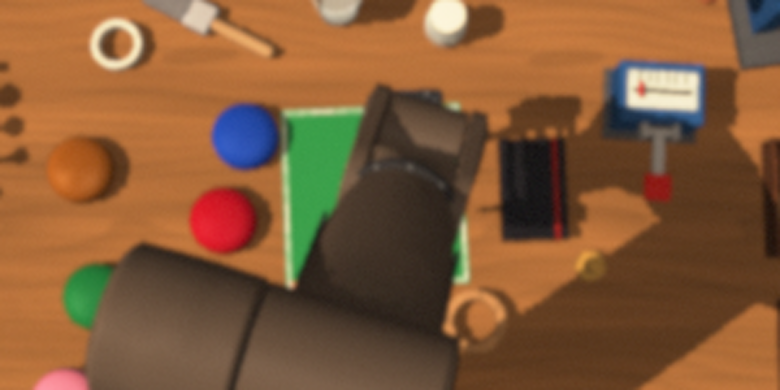

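The book now lies clear of the mat, corners (501,139)–(568,240) against the mat's right edge at about x=467. The other things are unchanged. Next I push the discs with both half-open fingers as a fork.

Call:
{"fn": "move_arm", "kwargs": {
  "commands": [
    [[1,4.3,0],[0,0,0],0.59],
    [[1,4.3,0],[0,0,0],0.59],
    [[1,4.3,0],[0,0,0],0.59],
    [[1,4.3,0],[0,0,0],0.59],
    [[1,4.3,0],[0,0,0],0.59],
    [[1,4.3,0],[0,0,0],0.59],
    [[1.2,4.0,0],[0,0,0],0.59],
    [[0,0,-4],[0,0,0],0.59],
    [[0,0,-4],[0,0,0],0.59],
    [[0,0,-2],[0,0,0],0.59]
  ]
}}

```text
t: 5.35
eef_pos: [609.5, 215.8, 7.2]
tcp_rot: [-3.138, 0.001, 1.605]
ft_force: [-0.8, -0.1, -0.3]
opening: 0.589
grip_force: 0.0
```

Call:
{"fn": "move_arm", "kwargs": {
  "commands": [
    [[0,0,-0.4],[0,0,0],0.59],
    [[-0.1,-1.2,0],[0,0,0],0.59],
    [[-0.1,-1.2,0],[0,0,0],0.59],
    [[-0.1,-1.2,0],[0,0,0],0.59],
    [[-0.2,-1.9,0],[0,0,0],0.59],
    [[-0.2,-1.9,0],[0,0,0],0.59],
    [[-0.2,-1.9,0],[0,0,0],0.59],
    [[-0.2,-1.9,0],[0,0,0],0.59],
    [[-0.2,-1.9,0],[0,0,0],0.59],
    [[-0.2,-1.9,0],[0,0,0],0.59]
  ]
}}

```text
t: 6.35
eef_pos: [596.4, 63.5, 7.6]
tcp_rot: [3.14, -0.0, 1.603]
ft_force: [1.3, 4.8, 4.3]
opening: 0.592
grip_force: 2.9
```

Call:
{"fn": "move_arm", "kwargs": {
  "commands": [
    [[-0.1,-1.9,0],[0,0,0],0.59],
    [[-0.1,-1.9,0],[0,0,0],0.59],
    [[-0.1,-1.9,0],[0,0,0],0.59],
    [[-0.1,-1.9,0],[0,0,0],0.59],
    [[-0.1,-1.2,0],[0,0,0],0.59],
    [[-0.1,-0.8,0],[0,0,0],0.59],
    [[0,-0.5,0],[0,0,0],0.59],
    [[0,0,0],[0,0,0],0.59],
    [[0,1.5,0],[0,0,0],0.59],
    [[0,3,0],[0,0,0],0.59]
  ]
}}

```text
t: 7.35
eef_pos: [590.0, 9.1, 6.4]
tcp_rot: [-3.141, 0.0, 1.601]
ft_force: [0.6, 0.2, -0.1]
opening: 0.592
grip_force: 0.0
```

Call:
{"fn": "move_arm", "kwargs": {
  "commands": [
    [[0,0,4],[0,0,0],0.59],
    [[-1,3,2],[0,0,0],0.59],
    [[-2,4.3,0],[0,0,0],0.59],
    [[-2,4.3,0],[0,0,0],0.59],
    [[-2,4.3,0],[0,0,0],0.59],
    [[-2,4.3,0],[0,0,0],0.59],
    [[-0.2,3.2,0],[0,0,0],0.59],
    [[0,0,-3.5],[0,0,0],0.59],
    [[0,0,-1.8],[0,0,0],0.59],
    [[0,0,-0.4],[0,0,0],0.59]
  ]
}}

```text
t: 8.35
eef_pos: [496.4, 244.0, 7.7]
tcp_rot: [-3.138, 0.001, 1.605]
ft_force: [0.4, -0.4, -0.5]
opening: 0.589
grip_force: 0.0
```

Call:
{"fn": "move_arm", "kwargs": {
  "commands": [
    [[0,-1.2,0],[0,0,0],0.59],
    [[0,-1.2,0],[0,0,0],0.59],
    [[-0.1,-1.2,0],[0,0,0],0.59],
    [[-0.1,-1.2,0],[0,0,0],0.59],
    [[-0.1,-1.9,0],[0,0,0],0.59],
    [[-0.1,-1.9,0],[0,0,0],0.59],
    [[-0.1,-1.9,0],[0,0,0],0.59],
    [[-0.1,-1.9,0],[0,0,0],0.59],
    [[-0.1,-1.9,0],[0,0,0],0.59],
    [[-0.1,-1.9,0],[0,0,0],0.59]
  ]
}}

```text
t: 9.35
eef_pos: [490.4, 79.8, 10.4]
tcp_rot: [3.14, -0.0, 1.603]
ft_force: [0.1, 2.1, 1.7]
opening: 0.591
grip_force: 1.4
```

Call:
{"fn": "move_arm", "kwargs": {
  "commands": [
    [[0,-1.9,0],[0,0,0],0.59],
    [[-0.1,-1.9,0],[0,0,0],0.59],
    [[-0.1,-1.9,0],[0,0,0],0.59],
    [[0,-1.9,0],[0,0,0],0.59],
    [[0,-1.9,0],[0,0,0],0.59],
    [[0,-1.2,0],[0,0,0],0.59],
    [[0,-0.8,0],[0,0,0],0.59],
    [[0,-0.5,0],[0,0,0],0.59],
    [[0,0,0],[0,0,0],0.59],
    [[0,2.5,0],[0,0,0],0.59]
  ]
}}

```text
t: 10.35
eef_pos: [488.6, -14.9, 9.6]
tcp_rot: [3.141, 0.0, 1.601]
ft_force: [1.2, -0.0, -0.0]
opening: 0.588
grip_force: 0.0
```

Call:
{"fn": "move_arm", "kwargs": {
  "commands": [
    [[0,2,3],[0,0,0],0.59],
    [[1,4,3],[0,0,0],0.59],
    [[1,4.5,0],[0,0,0],0.59],
    [[1,4.5,0],[0,0,0],0.59],
    [[1,4.5,0],[0,0,0],0.59],
    [[1,4.5,0],[0,0,0],0.59],
    [[1,4.5,0],[0,0,0],0.59],
    [[1,4.5,0],[0,0,0],0.59],
    [[1,4.5,0],[0,0,0],0.59],
    [[0,4.5,0],[0,0,0],0.59]
  ]
}}

```text
t: 11.35
eef_pos: [568.2, 407.8, 68.7]
tcp_rot: [3.141, 0.0, 1.604]
ft_force: [0.2, -0.3, -0.0]
opening: 0.589
grip_force: 0.0
```

```bash
cat >> h.py <<'E'
def discs(tag):
    ims={n:read_camera(n) for n in("top","scene")}
    for n,im in ims.items(): cv2.imwrite(f"pics/{tag}_{n}.png",im)
    for n,(lo,hi) in RANGES.items():
        for cam,im in ims.items():
            for c in blobs(im,lo,hi,150):
                (x,y),r=cv2.minEnclosingCircle(c);p=at(cam,x,y,16)
                if 250<p[0]<700 and -200<p[1]<450: print(n,cam,cv2.contourArea(c),round(r,1),p[:2].round(0))
E
python3 - <<'E'
from h import *
discs("t2")
im=cv2.imread("pics/t2_top.png");cv2.imwrite("pics/t2.png",cv2.resize(im[120:270,120:420],None,fx=2.6,fy=2.6,interpolation=cv2.INTER_CUBIC))
E
```

```text
ruby top 419.5 12.2 [487. -85.]
ruby scene 618.0 15.8 [492. -88.]
green top 2118.5 42.5 [528. -34.]
green scene 4372.0 56.1 [541. -44.]
green scene 362.0 12.6 [391. 337.]
amber top 357.5 12.4 [557. 371.]
```

View pics/t2.png

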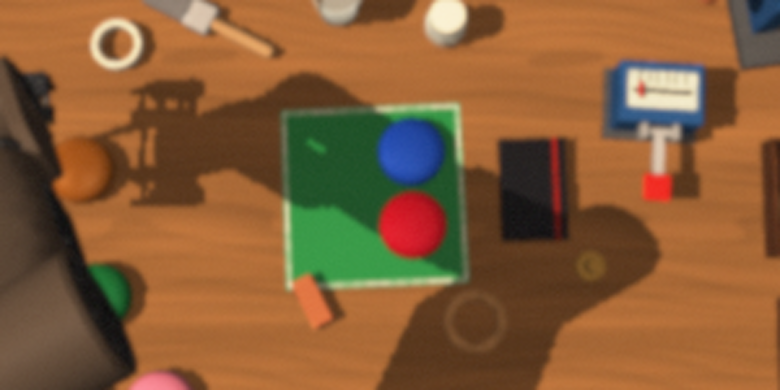

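Blue (410,151) and ruby (412,225) are on the right half of the mat, with their edges inside the border. Amber is next.

Call:
{"fn": "move_arm", "kwargs": {
  "commands": [
    [[0,3.5,0],[0,0,0],0.59],
    [[0,0,-3.7],[0,0,0],0.59],
    [[0,0,-2],[0,0,0],0.59],
    [[0,0,-0.3],[0,0,0],0.59],
    [[0,-1.2,0],[0,0,0],0.59],
    [[0,-1.2,0],[0,0,0],0.59],
    [[0,-1.2,0],[0,0,0],0.59],
    [[0.1,-1.9,0],[0,0,0],0.59],
    [[0.1,-1.9,0],[0,0,0],0.59],
    [[0.1,-1.9,0],[0,0,0],0.59]
  ]
}}

```text
t: 12.45
eef_pos: [571.7, 346.0, 10.0]
tcp_rot: [3.14, -0.001, 1.603]
ft_force: [0.6, 5.0, 3.3]
opening: 0.593
grip_force: 2.7
```

Call:
{"fn": "move_arm", "kwargs": {
  "commands": [
    [[0.1,-1.9,0],[0,0,0],0.59],
    [[0.1,-1.9,0],[0,0,0],0.59],
    [[0.1,-1.9,0],[0,0,0],0.59],
    [[0.1,-1.9,0],[0,0,0],0.59],
    [[0.1,-1.9,0],[0,0,0],0.59],
    [[0.1,-1.9,0],[0,0,0],0.59],
    [[0.1,-1.9,0],[0,0,0],0.59],
    [[0.1,-1.9,0],[0,0,0],0.59],
    [[0.1,-1.9,0],[0,0,0],0.59],
    [[0.1,-1.9,0],[0,0,0],0.59]
  ]
}}

```text
t: 13.45
eef_pos: [581.1, 156.0, 9.7]
tcp_rot: [3.141, -0.0, 1.603]
ft_force: [0.5, 6.2, 4.5]
opening: 0.588
grip_force: 3.5
```

Call:
{"fn": "move_arm", "kwargs": {
  "commands": [
    [[0.1,-1.9,0],[0,0,0],0.59],
    [[0.1,-1.9,0],[0,0,0],0.59],
    [[0.1,-1.9,0],[0,0,0],0.59],
    [[0.1,-1.5,0],[0,0,0],0.59],
    [[0,-0.9,0],[0,0,0],0.59],
    [[0,-0.5,0],[0,0,0],0.59],
    [[0,0,0],[0,0,0],0.59],
    [[0,2.5,0],[0,0,0],0.59],
    [[0,3,3],[0,0,0],0.59],
    [[-1.5,4,2],[0,0,0],0.59]
  ]
}}

```text
t: 14.45
eef_pos: [570.8, 166.5, 59.6]
tcp_rot: [3.141, 0.001, 1.602]
ft_force: [-0.1, 1.1, 0.7]
opening: 0.596
grip_force: 0.0
```

Run:
```python
from h import *
discs("t3"); print(state()["eef_pos"])
```

```text
ruby top 411.0 12.0 [487. -87.]
ruby scene 613.0 15.5 [492. -89.]
green top 1468.5 42.8 [526. -34.]
green scene 1853.5 56.1 [541. -44.]
amber top 361.0 11.3 [583.  24.]
[569.15981516 170.02307727  61.0911412 ]
```

Call:
{"fn": "move_arm", "kwargs": {
  "commands": [
    [[-3,4,0],[0,0,0],0.59],
    [[-3,4,0],[0,0,0],0.59],
    [[-3,4,0],[0,0,0],0.59],
    [[-3,4,0],[0,0,0],0.59],
    [[-3,4,0],[0,0,0],0.59],
    [[-3,4.5,0],[0,0,0],0.59],
    [[0,0,-3.5],[0,0,0],0.59],
    [[0,0,-1.5],[0,0,0],0.59],
    [[0,0,0],[0,0,0],0.59]
  ]
}}

```text
t: 15.45
eef_pos: [391.0, 407.1, 6.7]
tcp_rot: [-3.138, 0.003, 1.605]
ft_force: [0.2, 0.0, 1.0]
opening: 0.591
grip_force: 0.0
```

Call:
{"fn": "move_arm", "kwargs": {
  "commands": [
    [[0,-1.2,0],[0,0,0],0.59],
    [[0,-1.2,0],[0,0,0],0.59],
    [[0,-1.2,0],[0,0,0],0.59],
    [[0.4,-1.8,0],[0,0,0],0.59],
    [[0.7,-1.8,0],[0,0,0],0.59],
    [[0.7,-1.8,0],[0,0,0],0.59],
    [[0.7,-1.8,0],[0,0,0],0.59],
    [[0.7,-1.8,0],[0,0,0],0.59],
    [[0.7,-1.8,0],[0,0,0],0.59],
    [[0.7,-1.8,0],[0,0,0],0.59]
  ]
}}

```text
t: 16.45
eef_pos: [438.5, 244.4, 9.8]
tcp_rot: [3.141, -0.0, 1.602]
ft_force: [-0.5, 2.1, -0.4]
opening: 0.59
grip_force: 1.5
```

Call:
{"fn": "move_arm", "kwargs": {
  "commands": [
    [[0.8,-1.6,0],[0,0,0],0.59],
    [[0.8,-1.6,0],[0,0,0],0.59],
    [[0.8,-1.6,0],[0,0,0],0.59],
    [[0.8,-1.6,0],[0,0,0],0.59],
    [[0.8,-1.6,0],[0,0,0],0.59],
    [[0.5,-1.6,0],[0,0,0],0.59],
    [[0,-1.8,0],[0,0,0],0.59],
    [[0,-1.8,0],[0,0,0],0.59],
    [[0,-1.8,0],[0,0,0],0.59],
    [[0,0,0],[0,0,0],0.59]
  ]
}}

```text
t: 17.45
eef_pos: [483.1, 93.8, 9.7]
tcp_rot: [3.141, 0.0, 1.601]
ft_force: [-0.1, 1.2, -0.4]
opening: 0.591
grip_force: 0.0
```

Call:
{"fn": "move_arm", "kwargs": {
  "commands": [
    [[0,-1.5,0],[0,0,0],0.59],
    [[0,-1,0],[0,0,0],0.59],
    [[0,-0.6,0],[0,0,0],0.59],
    [[0,0,0],[0,0,0],0.59],
    [[0,2.5,0],[0,0,0],0.59],
    [[0,3,3],[0,0,0],0.59],
    [[0,4,3],[0,0,0],0.59],
    [[-1,4,3],[0,0,0],0.59],
    [[-1,4,0],[0,0,0],0.59]
  ]
}}

```text
t: 18.35
eef_pos: [464.2, 241.5, 101.8]
tcp_rot: [3.136, -0.001, 1.603]
ft_force: [0.6, 0.0, -0.8]
opening: 0.588
grip_force: 0.0
```

Run:
```python
from h import *
discs("t4"); print(state()["eef_pos"])
im=cv2.imread("pics/t4_top.png");cv2.imwrite("pics/t4.png",cv2.resize(im[120:270,120:420],None,fx=2.6,fy=2.6,interpolation=cv2.INTER_CUBIC))
```

```text
ruby top 433.5 12.3 [487. -86.]
ruby scene 622.0 15.8 [492. -88.]
green top 1217.5 36.5 [492. -37.]
green scene 1850.5 56.1 [541. -44.]
amber top 348.0 11.3 [582.  23.]
[462.37936898 243.16651624  99.45964711]
```

View pics/t4.png

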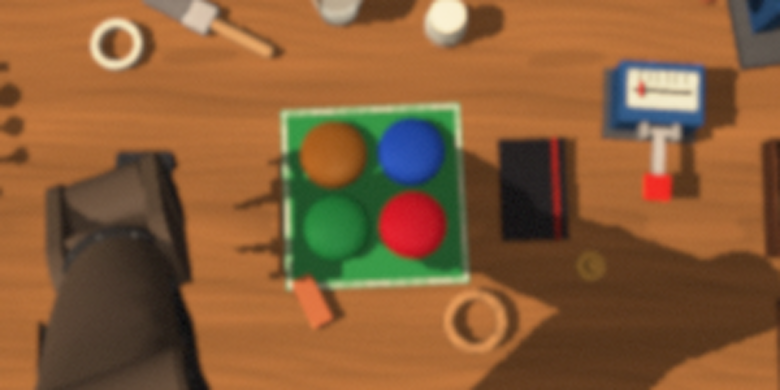

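All four discs lie on the mat: amber (333,155), blue (411,151), green (336,228), ruby (413,225). Book, marker and bystanders are unmoved. Next is the lever, four presses.

Call:
{"fn": "move_arm", "kwargs": {
  "commands": [
    [[0.5,-4.4,0.2],[0,0,0],0],
    [[0.5,-4.4,0.2],[0,0,0],0],
    [[0.5,-4.4,0.2],[0,0,0],0],
    [[0.5,-4.4,0.2],[0,0,0],0],
    [[0.5,-4.4,0.2],[0,0,0],0],
    [[0.5,-4.4,0],[0,0,0],0],
    [[0.5,-4.4,0],[0,0,0],0],
    [[0.5,-4.4,0],[0,0,0],0],
    [[0.5,-4.4,0],[0,0,0],0],
    [[0.5,-4.4,0],[0,0,0],0]
  ]
}}

```text
t: 19.45
eef_pos: [512.9, -202.9, 108.1]
tcp_rot: [-3.141, -0.0, 1.603]
ft_force: [0.8, 0.5, -0.3]
opening: 0.001
grip_force: 0.0
```

Call:
{"fn": "move_arm", "kwargs": {
  "commands": [
    [[0.5,-4.4,0],[0,0,0],0],
    [[0.5,-4.4,0],[0,0,0],0],
    [[0.5,-4.4,0],[0,0,0],0],
    [[0.5,-4.4,0],[0,0,0],0],
    [[0.5,-3.7,0],[0,0,0],0],
    [[0,0,0],[0,0,0],0]
  ]
}}

```text
t: 20.05
eef_pos: [537.6, -418.2, 107.5]
tcp_rot: [-3.142, 0.001, 1.6]
ft_force: [-0.5, 0.9, -0.1]
opening: 0.002
grip_force: 0.0
```

Run:
```python
from h import *
print(state()["eef_pos"],state()["opening"])
im=read_camera("scene");cv2.imwrite("pics/s5.png",cv2.resize(im[220:350,80:260],None,fx=4,fy=4,interpolation=cv2.INTER_CUBIC))
```

```text
[ 537.59384874 -418.21007221  107.4713968 ] 0.0018236961894506727
```

View pics/s5.png

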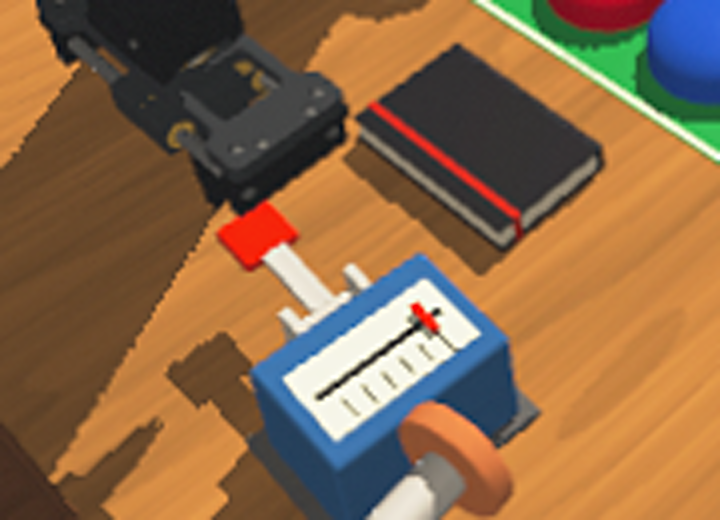

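The pad is in view at crop (259,236), level, and the pointer is at the zero tick (425,318). Both views put the pad at about (538,-410).

Call:
{"fn": "move_arm", "kwargs": {
  "commands": [
    [[0,0.8,-2],[0,0,0],0],
    [[0,0,-1.2],[0,0,0],0],
    [[0,0,-1],[0,0,0],0],
    [[0,0,-1],[0,0,0],0],
    [[0,0,-1],[0,0,0],0]
  ]
}}

```text
t: 20.6
eef_pos: [539.2, -405.6, 46.7]
tcp_rot: [3.14, 0.001, 1.604]
ft_force: [1.9, 1.9, 8.2]
opening: 0.004
grip_force: 3.5
```

Call:
{"fn": "move_arm", "kwargs": {
  "commands": [
    [[0,0,-0.5],[0,0,0],0],
    [[0,0,-0.4],[0,0,0],0],
    [[0,0,0],[0,0,0],0]
  ]
}}

```text
t: 20.9
eef_pos: [539.3, -406.2, 38.0]
tcp_rot: [3.14, 0.002, 1.604]
ft_force: [0.6, -0.1, 6.7]
opening: 0.007
grip_force: 3.2
```

Call:
{"fn": "move_arm", "kwargs": {
  "commands": [
    [[0,0,-0.3],[0,0,0],0],
    [[0,0,-0.2],[0,0,0],0],
    [[0,0,0],[0,0,0],0]
  ]
}}

```text
t: 21.2
eef_pos: [539.8, -406.5, 35.1]
tcp_rot: [3.138, 0.003, 1.604]
ft_force: [-1.4, 3.6, 20.7]
opening: -0.0
grip_force: 9.9
```

Call:
{"fn": "move_arm", "kwargs": {
  "commands": [
    [[0,-0.3,2],[0,0,0],0],
    [[0,0,2.5],[0,0,0],0],
    [[0,0,0],[0,0,0],0],
    [[0,0,0],[0,0,0],0]
  ]
}}

```text
t: 21.6
eef_pos: [538.6, -408.7, 77.6]
tcp_rot: [3.141, 0.001, 1.604]
ft_force: [-0.3, -0.3, -0.2]
opening: 0.004
grip_force: 0.0
```

```bash
cat >> h.py <<'E'
def pointer(tag):
    im=read_camera("scene");cv2.imwrite(f"pics/{tag}.png",im)
    for c in blobs(im[270:330,140:220],(170,150,80),(5,255,255),3):
        M=cv2.moments(c);u,v=M["m10"]/M["m00"]+140,M["m01"]/M["m00"]+270
        print(round(u,1),round(v,1),cv2.contourArea(c),at("scene",u,v,84).round(1))
E
python3 - <<'E'
from h import *
im=cv2.imread("pics/s5.png")
z0=(425/4+80,318/4+220);print("zero",at("scene",*z0,84).round(1));pointer("p1");print(state()["eef_pos"],state()["ft_force"])
E
```

```text
zero [ 669.5 -386.8   84. ]
181.6 302.2 12.5 [ 667.6 -398.    84. ]
144.2 281.0 57.5 [ 561.5 -420.4   84. ]
207.0 272.7 13.5 [ 647.2 -308.4   84. ]
[ 538.30031713 -408.46544061   76.84643624] [-0.19830965 -0.27380865 -0.6306814 ]
```

One press moved the pointer one tick. Three more presses follow.

Call:
{"fn": "move_arm", "kwargs": {
  "commands": [
    [[0,0,-1.2],[0,0,0],0],
    [[0,0,-1.2],[0,0,0],0],
    [[0,0,-1],[0,0,0],0],
    [[0,0,-0.7],[0,0,0],0],
    [[0,0,-0.4],[0,0,0],0],
    [[0,0,0],[0,0,0],0]
  ]
}}

```text
t: 22.25
eef_pos: [539.1, -409.0, 34.2]
tcp_rot: [3.14, 0.001, 1.604]
ft_force: [-4.6, 5.1, 30.2]
opening: 0.004
grip_force: 14.9
```

Call:
{"fn": "move_arm", "kwargs": {
  "commands": [
    [[0,0,2],[0,0,0],0],
    [[0,0,2.5],[0,0,0],0],
    [[0,0,0],[0,0,0],0],
    [[0,0,0],[0,0,0],0]
  ]
}}

```text
t: 22.65
eef_pos: [538.1, -408.4, 76.1]
tcp_rot: [-3.141, -0.001, 1.603]
ft_force: [0.6, -0.9, -0.1]
opening: 0.002
grip_force: 0.0
```

```bash
python3 -c "
from h import *
pointer('p2');print(state()['eef_pos'])"
```

```text
177.1 305.8 11.0 [ 667.8 -410.4   84. ]
144.0 281.2 53.5 [ 561.6 -421.    84. ]
207.0 272.7 13.5 [ 647.2 -308.4   84. ]
[ 537.94589319 -408.17763443   75.64769572]
```

Call:
{"fn": "move_arm", "kwargs": {
  "commands": [
    [[0,0,-1.2],[0,0,0],0],
    [[0,0,-1.2],[0,0,0],0],
    [[0,0,-1],[0,0,0],0],
    [[0,0,-0.7],[0,0,0],0],
    [[0,0,-0.3],[0,0,0],0],
    [[0,0,0],[0,0,0],0]
  ]
}}

```text
t: 23.3
eef_pos: [539.0, -408.9, 34.6]
tcp_rot: [3.14, 0.001, 1.603]
ft_force: [-3.8, 4.1, 25.2]
opening: 0.004
grip_force: 12.2
```

Call:
{"fn": "move_arm", "kwargs": {
  "commands": [
    [[0,0,2],[0,0,0],0],
    [[0,0,2.4],[0,0,0],0],
    [[0,0,0],[0,0,0],0],
    [[0,0,0],[0,0,0],0]
  ]
}}

```text
t: 23.7
eef_pos: [538.1, -408.3, 76.0]
tcp_rot: [-3.141, -0.001, 1.603]
ft_force: [0.2, -0.5, -0.9]
opening: 0.008
grip_force: 0.0
```

```bash
python3 -c "
from h import *
pointer('p3');print(state()['eef_pos'])"
```

```text
171.9 308.7 14.5 [ 665.3 -422.2   84. ]
143.9 281.3 52.5 [ 561.7 -421.1   84. ]
207.0 272.7 13.5 [ 647.2 -308.4   84. ]
[ 537.94162891 -408.16237959   75.56999444]
```

Call:
{"fn": "move_arm", "kwargs": {
  "commands": [
    [[0,0,-1.2],[0,0,0],0],
    [[0,0,-1.2],[0,0,0],0],
    [[0,0,-1],[0,0,0],0],
    [[0,0,-0.7],[0,0,0],0],
    [[0,0,-0.3],[0,0,0],0],
    [[0,0,0],[0,0,0],0]
  ]
}}

```text
t: 24.35
eef_pos: [539.0, -409.0, 34.6]
tcp_rot: [3.14, 0.001, 1.604]
ft_force: [-2.4, 3.5, 25.3]
opening: 0.005
grip_force: 12.1
```

Call:
{"fn": "move_arm", "kwargs": {
  "commands": [
    [[0,0,2],[0,0,0],0],
    [[0,0,3],[0,0,0],0],
    [[0,0,2],[0,0,0],0],
    [[0,0,2],[0,0,0],0],
    [[0,-4,0],[0,0,0],1],
    [[0,-4,0],[0,0,0],1]
  ]
}}

```text
t: 24.95
eef_pos: [538.8, -488.8, 122.5]
tcp_rot: [-3.141, -0.001, 1.605]
ft_force: [0.9, -0.2, -0.5]
opening: 0.118
grip_force: 0.0
```

```bash
python3 -c "
from h import *
pointer('p4');discs('t5');print(state()['eef_pos'])
a=cv2.imread('pics/t5_top.png');b=cv2.imread('pics/t5_scene.png')
A=cv2.resize(a[140:260,200:400],(600,360),interpolation=cv2.INTER_CUBIC)
cv2.imwrite('pics/t5.png',A)
cv2.imwrite('pics/t5s.png',cv2.resize(b[160:340,100:340],None,fx=3.2,fy=3.2,interpolation=cv2.INTER_CUBIC))"
```

```text
167.5 312.4 11.5 [ 665.8 -434.2   84. ]
207.0 272.7 13.5 [ 647.2 -308.4   84. ]
145.2 277.9 129.0 [ 555.8 -413.8   84. ]
ruby top 346.5 12.2 [489. -86.]
ruby scene 619.0 15.8 [495. -90.]
green top 1448.0 41.7 [530. -32.]
green scene 1871.0 56.1 [541. -44.]
amber top 339.0 11.1 [583.  23.]
[ 537.44495292 -490.17380839  120.7157073 ]
```

View pics/t5.png

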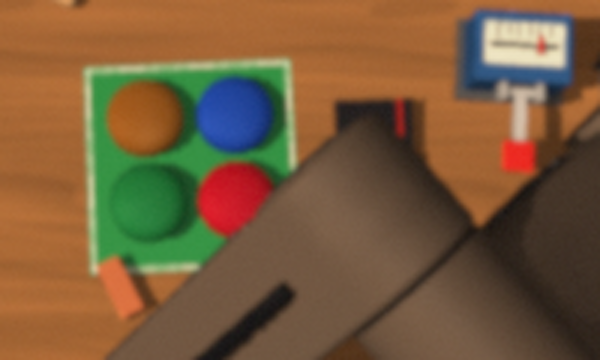

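View pics/t5s.png

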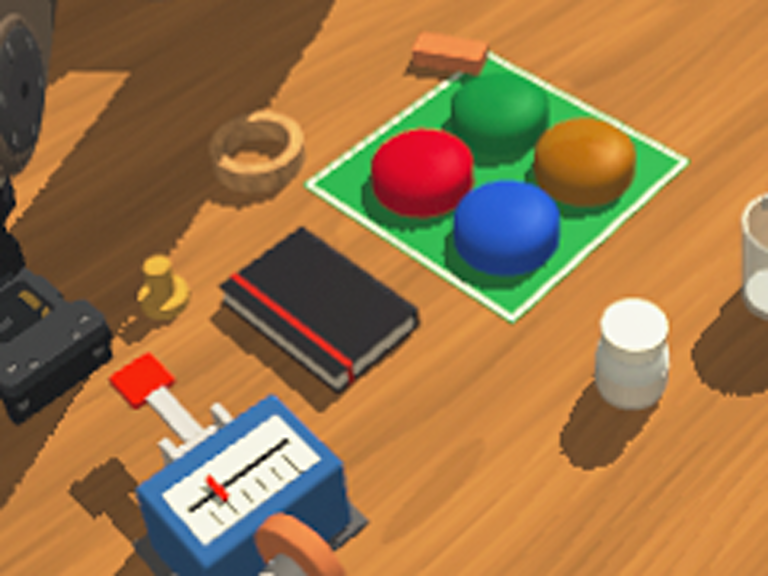

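Counter shows four ticks and the lever is up with the pad at (142,380). All discs are well inside the border, the book lies at (320,305), and the marker stands with its top at (157,264).

```bash
python3 -c "
from h import *
P=lambda u,v,z:at('scene',u/3.2+100,v/3.2+160,z).round(0)[:2]
print('marker',P(157,264,45),P(157,262,45),'base bottom-left/right',P(137,298,6),P(189,298,6))
b=[P(*p,22) for p in((302,228),(418,311),(343,378),(221,285))];print('book',b,np.mean(b,0))
Q=lambda u,v,z:at('top',u/2.6+120,v/2.6+120,z).round(0)[:2]
c=[Q(*p,22) for p in((501,139),(562,138),(565,240),(504,242))];print('top',c,np.mean(c,0),'marker',Q(591,265,45),Q(591,265,30))
"
```

```text
marker [ 438. -328.] [ 436. -327.] base bottom-left/right [ 423. -345.] [ 454. -316.]
book [array([ 474., -210.]), array([ 612., -206.]), array([ 619., -290.]), array([ 475., -296.])] [ 545.  -250.5]
top [array([ 605., -208.]), array([ 607., -292.]), array([ 467., -294.]), array([ 463., -211.])] [ 535.5  -251.25] marker [ 431. -325.] [ 433. -327.]
```

Call:
{"fn": "move_arm", "kwargs": {
  "commands": [
    [[-2.5,4.1,0],[0,0,0],0.7],
    [[-2.5,4.1,0],[0,0,0],0.7],
    [[-2.5,4.1,0],[0,0,0],0.7],
    [[-2.7,4.0,0],[0,0,0],0.7],
    [[0,0,-3],[0,0,0],0.7],
    [[0,0,-3],[0,0,0],0.7],
    [[0,0,-2.5],[0,0,0],0.7],
    [[0,0,0],[0,0,0],0.7]
  ]
}}

```text
t: 25.9
eef_pos: [435.0, -323.4, 35.2]
tcp_rot: [-3.137, -0.005, 1.604]
ft_force: [0.1, -0.6, -0.6]
opening: 0.701
grip_force: 0.0
```

```bash
python3 -c "
from h import *
print(state()['eef_pos'],state()['opening'])
b=read_camera('scene')
cv2.imwrite('pics/m.png',cv2.resize(b[190:310,80:240],None,fx=4,fy=4,interpolation=cv2.INTER_CUBIC))"
```

```text
[ 434.97023765 -323.44549495   35.23197418] 0.7006960655039097
```

View pics/m.png

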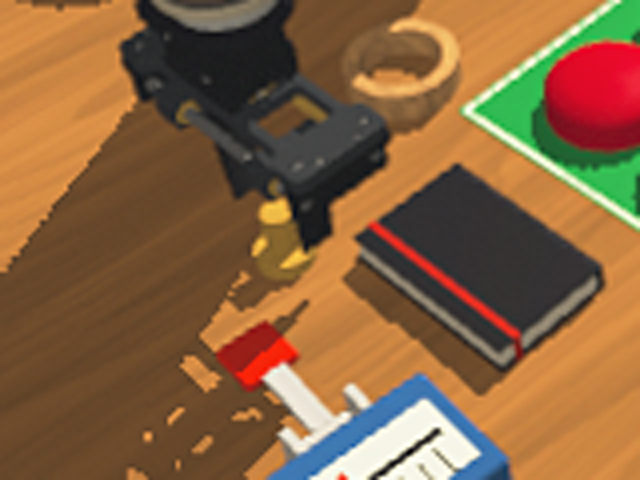

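The fingers straddle the marker's grip (275,215), with the near finger at (315,220). The line-up looks right, so I lower and grip.

Call:
{"fn": "move_arm", "kwargs": {
  "commands": [
    [[0,-0.3,-1],[0,0,0],0.7],
    [[0,0,-0.8],[0,0,0],0.7],
    [[0,0,0],[0,0,0],0.1],
    [[0,0,0],[0,0,0],0.1],
    [[0,0,0],[0,0,0],0.1],
    [[0,0,0],[0,0,0],0.1],
    [[0,0,0],[0,0,0],0.1],
    [[0,0,0],[0,0,0],0.1]
  ]
}}

```text
t: 26.75
eef_pos: [436.5, -328.7, 20.6]
tcp_rot: [3.141, 0.0, 1.603]
ft_force: [0.0, 0.0, 0.6]
opening: 0.253
grip_force: 0.0
```

Call:
{"fn": "move_arm", "kwargs": {
  "commands": [
    [[0,0,0],[0,0,0],0.1],
    [[0,0,0],[0,0,0],0.1],
    [[0,0,0],[0,0,0],0.1]
  ]
}}

```text
t: 27.05
eef_pos: [436.5, -328.7, 20.6]
tcp_rot: [3.141, 0.0, 1.603]
ft_force: [-0.2, 1.2, 2.7]
opening: 0.227
grip_force: 30.0
```

Call:
{"fn": "move_arm", "kwargs": {
  "commands": [
    [[0,0,2],[0,0,0],0.1],
    [[0,0,3],[0,0,0],0.1],
    [[0,0,2],[0,0,0],0.1],
    [[2.1,1.5,0],[0,0,0],0.1],
    [[2.1,1.5,0],[0,0,0],0.1],
    [[2.1,1.5,0],[0,0,0],0.1],
    [[2.1,1.5,0],[0,0,0],0.1],
    [[2,1.5,0],[0,0,0],0.1],
    [[0,0,0],[0,0,0],0.1]
  ]
}}

```text
t: 27.95
eef_pos: [542.1, -252.0, 90.2]
tcp_rot: [3.141, -0.0, 1.606]
ft_force: [0.4, -0.5, -0.8]
opening: 0.226
grip_force: 30.0
```

```bash
python3 -c "
from h import *
print(state()['eef_pos'],state()['opening'])
b=read_camera('scene')
cv2.imwrite('pics/m2.png',cv2.resize(b[190:310,100:260],None,fx=4,fy=4,interpolation=cv2.INTER_CUBIC))"
```

```text
[ 542.08965721 -252.01270821   90.19077201] 0.22583554121113175
```

View pics/m2.png

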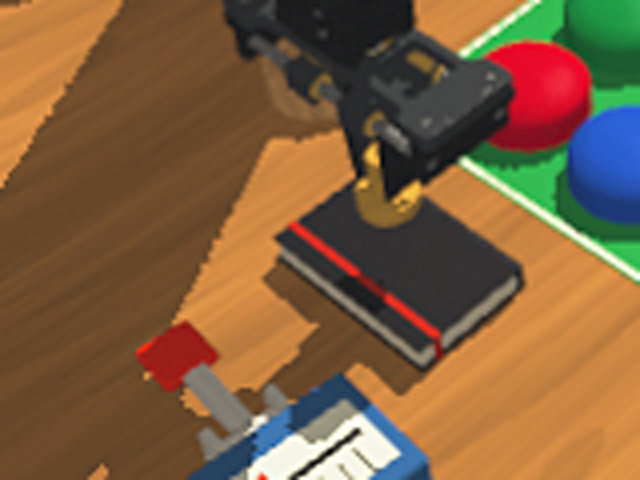

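The marker is held upright over the middle of the book at (385,210). I lower it onto the book.

Call:
{"fn": "move_arm", "kwargs": {
  "commands": [
    [[0,0,-2.5],[0,0,0],0.1],
    [[0,0,-1.5],[0,0,0],0.1],
    [[0,0,-0.5],[0,0,0],0.1],
    [[0,0,-0.2],[0,0,0],0.1],
    [[0,0,0],[0,0,0],0.1]
  ]
}}

```text
t: 28.5
eef_pos: [540.3, -254.1, 43.8]
tcp_rot: [3.141, 0.0, 1.603]
ft_force: [0.1, -0.3, -1.2]
opening: 0.224
grip_force: 30.0
```

Call:
{"fn": "move_arm", "kwargs": {
  "commands": [
    [[0,0,-0.1],[0,0,0],0.1],
    [[0,0,0],[0,0,0],0.1]
  ]
}}

```text
t: 28.7
eef_pos: [540.6, -253.9, 43.1]
tcp_rot: [3.141, 0.001, 1.603]
ft_force: [-0.9, -0.1, -0.8]
opening: 0.225
grip_force: 30.0
```

Call:
{"fn": "move_arm", "kwargs": {
  "commands": [
    [[0,0,-0.1],[0,0,0],0.1],
    [[0,0,0],[0,0,0],0.1],
    [[0,0,0],[0,0,0],0.5],
    [[0,0,0],[0,0,0],0.5],
    [[0,0,0],[0,0,0],0.5],
    [[0,0,0],[0,0,0],0.5],
    [[0,0,3],[0,0,0],0.5],
    [[0,0,4],[0,0,0],0.5]
  ]
}}

```text
t: 29.5
eef_pos: [539.6, -253.2, 110.6]
tcp_rot: [-3.138, -0.002, 1.603]
ft_force: [-0.2, -0.3, 0.9]
opening: 0.499
grip_force: 0.0
```

Call:
{"fn": "move_arm", "kwargs": {
  "commands": [
    [[0,0,3],[0,0,0],0.5],
    [[0,-4,1],[0,0,0],0.5],
    [[-2,-4.5,0],[0,0,0],0.5],
    [[-2,-4.5,0],[0,0,0],0.5],
    [[-2,-4.5,0],[0,0,0],0.5],
    [[-2,-4.5,0],[0,0,0],0.5],
    [[0,-4.5,0],[0,0,0],0.5],
    [[0,-4.5,0],[0,0,0],0.5],
    [[0,0,0],[0,0,0],0.5]
  ]
}}

```text
t: 30.4
eef_pos: [459.0, -568.4, 150.5]
tcp_rot: [3.141, 0.001, 1.6]
ft_force: [0.2, 0.9, -0.1]
opening: 0.501
grip_force: 0.0
```

```bash
python3 -c "
from h import *
print(state()['eef_pos'])
pointer('p9');discs('t9')
b=cv2.imread('pics/t9_scene.png')
cv2.imwrite('pics/t9.png',cv2.resize(b[150:350,80:400],None,fx=2.4,fy=2.4,interpolation=cv2.INTER_CUBIC))"
```

```text
[ 458.97517513 -568.38066841  150.48296036]
167.5 312.4 11.5 [ 665.8 -434.2   84. ]
207.0 272.7 13.5 [ 647.2 -308.4   84. ]
145.2 277.9 129.0 [ 555.8 -413.8   84. ]
ruby top 418.0 12.2 [488. -86.]
ruby scene 619.0 15.8 [495. -90.]
green top 1588.5 42.8 [526. -34.]
green scene 1871.0 56.1 [541. -44.]
amber top 336.0 11.3 [584.  22.]
```

View pics/t9.png

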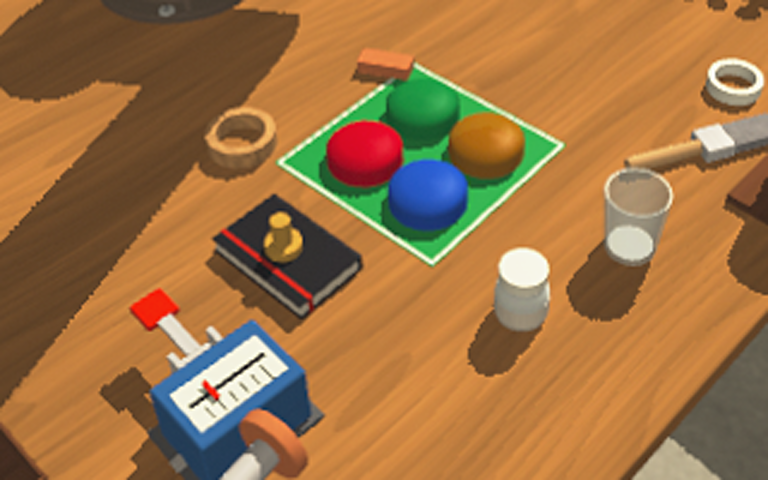

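The marker stands upright near the book's middle at (282,237). All four discs are on the mat, the pointer is four ticks on, the lever is up and the bystanders are in place.

```bash
python3 -c "
from cell import env
print(env.job_done())"
```

```text
the job is handed in; nothing more can be done
None
```

I handed the job in at about 30 s, with no verdict returned: the last picture shows the book off the mat to the right, all four paperweights on it, four presses counted, and the marker upright on the book.

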